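# Push the parts bin home and shut the cabinet's sliding glass door onto its catch

## Robot

A 7-joint arm with a two-finger parallel gripper is mounted at the origin on the work surface. World frame = base frame: x ahead of the robot, y to its left, z up, the work surface at z = 0. Lengths are in m, angles in degrees, forces in N, time in s.
With the tool pointing down it reaches from about 0.425 to 0.875 m from the base axis. Payload 4.7 kg.
Tool frame: the origin (TCP) lies on the front face of the gripper's body, between the roots of the fingers; the fingertips stand 70 mm ahead of it and the grasp point (between the pads) lies 51 mm ahead of it (tip_extent is the distance from the TCP to the fingertips, in m); z points along the fingers, y is the direction in which the jaws open and shut (so a half turn about z gives the same grasp; the last joint's range is limited). The gripper opens to 87 mm and grips with 3 to 60 N. Pads are 19 mm wide; open, the fingers measure 117 mm over their backs; the gripper's body (75 mm by 190 mm) begins 51 mm behind the grasp point.
Start: joints at [77.011, 18.392, -4.016, 83.108, 1.295, 78.541, -3.26], TCP at [0.155, -0.631, 0.292] pointing down, gripper open.
Joint ranges: [-163.93, 163.93], [-17.29, 119.83], [-79.2, 71.16], [3.27, 140.29], [-89.18, 269.18], [5.43, 117.66], [-154.24, 154.24]. Speed limits (degrees/s): [147.25, 147.25, 180, 180, 180, 180, 180].

## Interface

Orientations are given as [roll, pitch, yaw] about the fixed x, y, z axes, in that order (R = Rz(yaw) Ry(pitch) Rx(roll)).
In Python, from cell import * gives the robot as it stands.
- The arm moves only by the tool carry_out, never from a script. Its argument "increments" is text: rows parted by semicolons, each of 7 numbers parted by spaces: the opening, from 0 (shut) to 1 (fully open), then the shift along the tool's x, y, z in m, then the turn, a rotation vector about the tool's x, y, z in degrees. A call has 1 to 20 rows; each row shifts and turns the pose as measured when the row begins, along the tool's axes as they then stand; what a row does not reach is not made up. A row lasts 1/8 s, in which the tool goes at most 62.5 mm and 10.7 degrees, less where a joint would pass 70% of its speed; a pose out of reach is approached as far as the arm can. A call is refused whole if a number of a shift passes 0.0625 or a number of a turn 10.7, either way. A call with a gripper value outside its range is refused whole. The fingers move at their own pace and stop on an object; "force" is the grip in N (left out, the last holds). Time passes only in rows, so rows that do not move let the fingers close. It gives the time, the measured TCP pose, the force and the opening at its end, in the units of the state.
- get_obs(): the state, without advancing time (a new reading comes with each control period).
- read_camera(name): name is "side" or "top"; returns a dict with "img" (384x512x3 uint8, blue, green, red), "fx", "fy", "cx", "cy" (pixels), "world_from_camera" (4x4, takes a point from camera to world coordinates). Camera axes: x right, y down, z forward; pixel columns grow to the right and rows downward; lengths in m; the calibration is good to about 2 mm. A picture is of the moment at which its call begins. There is no depth.
- sign_off(): hands the job in, once; it reports no verdict.
Trained networks look in a picture, given as the dict that the camera call returned (one of the last four; its "shot" number tells which), for a name from the list of things; names that differ only in an ending like _2 or _b are one class to them, and where a whole thing is asked for, a point or a joint stands for the part that bears it (a point fixed in the world has none). Each returns a list of dicts, best first, with "confidence" (0 to 1); they miss things now and then, are a little off and sometimes report something else, mostly with a low value. They report only what shows in the picture. A call takes as long as a camera call. They do not tell look-alikes from the thing itself.
- masks_of(target, picture): "pixels" (384x512 bool, what is visible of it) and "bbox" ([left, top, right, bottom] in pixels, round what is visible of it).
The state is a dict: "time_s": time; "qpos": joint angles; "joint_velocities": joint speeds; "effort": joint torques, N m; "tool_pos": TCP position; "tool_rot": TCP orientation; "force": force on the tool from outside, world axes, zero at the start; "wrist_torque": the same for the moment, N m; "grip_width": finger opening in m.
Only numpy, scipy, OpenCV 4.12 (cv2) and the standard library are available. Lean on these libraries where they do the work, as an engineer would, in place of code of your own. Each camera call takes 0.05 s, during which the arm holds its last target.

## Task

The blue parts bin is standing out over the door tracks of the bench cabinet: push it fully in, up against the back. Then slide the open glass door shut, without slamming or forcing it, and press it into the rubber seal until the catch has clicked and holds it there by itself. Leave the other things on the bench and in the cabinet where they are.

Things in the scene. Friction and masses are not known exactly. Their poses are not given: they have to be found in the camera images.
- cabinet: Fixed dark grey bench cabinet with clear top, 560 wide (y), 200 deep (x), 262 high. Origin: centre of underside; x points into it from its open front (face at x=-100 mm), y along the door tracks, which are grooves 8 deep in the sill at x=-96 to -85 (outer, the open door) and -81 to -70 (inner, second door, shut, y=-274 to +10, leave it). Head rail over them: x=-100 to -64, z=230 to 262
- shelf_back (a point): On the shelf at its rear edge, where the bin's back ends when home: x=+94, y=+160 in the cabinet's frame; axes of the cabinet. Sill and shelf are level, 20 mm above the bench; the opening above them is 210 high
- bin: Blue open-topped plastic parts bin, loose, 0.2 to 0.45 kg, 160 long (x), 85 wide (y), 55 high, walls 4, upright front wall (label) at x=-80. Origin: centre of underside. Stands on the shelf, axes along the cabinet's, its front 40 to 65 mm out of the cabinet's front face. Home against the back panel its origin is at x=+14 in the cabinet's frame; at +2 or more it is out of the door's way
- door: Framed glass sliding door, captive in the outer groove, 0.48 to 0.78 kg, 265 wide (y), 6 thick, 230 high. Origin: middle of its lower edge, 12 above the bench; axes parallel to the cabinet's. It starts 200 to 240 mm open, shuts towards +y and slides on nylon with 1 to 4 N
- door_handle (a point): Middle of the door's vertical round steel bar pull: 10 diameter, 80 long (40 up and 40 down from here), its axis 32 in front of the door's outer face and 30 behind its leading edge; two 8 mm standoffs, 32 above and below this point, join it to the door. 107 above the bench. Axes of the door
- door_edge (a point): Middle of the door's leading (closing, +y) edge, 107 above the bench; axes of the door
- jamb_about (a point): Where the free face of the rubber seal on the closing jamb would be on average (y=+250 in the cabinet's frame), 107 above the bench, on the outer track. The jamb is screwed on through slots: the real seal lies up to 10 mm nearer or farther along y, and is not given. Axes of the cabinet
- seal (a joint): Compression (m) of the seal strip by the door's edge: 0 free, then 1 N plus 0.7 N/mm; steel jamb at 6 mm. From 12 mm before the seal to 3.5 mm into it the door's top guide passes under a sprung ball catch (up to 6 N more, then less); beyond, the ball drops behind the guide, draws the door on and holds it about 5 to 6 mm into the seal. Not caught, it is pushed back
- bin_stored: Grey parts bin like the blue one, standing in the cabinet behind the second door; origin: centre of its underside. Leave it
- logger_stored: Pale instrument box 110 x 80 x 50 in the cabinet behind the second door; origin: centre of its underside. Leave it
- meter: Grey handheld multimeter lying on the bench, 150 x 75 x 40; origin: centre of its underside. Leave it
- screwdriver: Screwdriver lying on the bench, about 200 long; origin: middle of its underside. Leave it
- solder_spool: Metal solder spool, 60 diameter, 44 high, standing; origin: centre of its underside. Leave it
- logger: Pale data-logger housing with four black glands, 120 x 160 x 60; origin: centre of its underside. Leave it
- carton: Cardboard box 100 x 140 x 70; origin: centre of its underside. Leave it
Mind the look-alikes: they are no part of the job. There is more than one size of the bin; the one meant has the size given above.

How it is judged (in metres and radians):
On the way, in this order (a step that is already met when the one before it is completed fails the run):
1. the bin is pushed in out of the door's way, up against the back of the cabinet or within 12 mm of it (x of bin in the frame of cabinet above 0.002 m), for 0.2 s.
2. the door is pressed at least 4 mm into the rubber seal (value of joint seal above 0.004 m), for 0.2 s.
At the end, for the whole second after the job is handed in: Bin upright on the shelf, within 12 mm of the cabinet's back; door upright in its track, its edge at the jamb (beyond y=238 mm of the cabinet), caught with the seal still pressed in by more than 4 mm; bin and door at rest, robot touching nothing (value of joint seal above 0.004 m and x of bin in the frame of cabinet above 0.002 m and angle between bin's own z axis and vertical below 0.1 rad and angle between door's own z axis and vertical below 0.05 rad and linear speed of each of door, bin below 0.01 m/s and y of door_edge in the frame of cabinet above 0.238 m).
It fails at once if the robot presses on the door with more than 22 N (contact force between any of the fingers, the arm and door above 22 N).
It fails at once if the door is slammed (moves faster than 0.25 m/s) (linear speed of door above 0.25 m/s).
It fails at once if another thing on the bench or in the cabinet is shifted by more than 30 mm (distance of any of bin_stored, logger_stored, meter, screwdriver, solder_spool, logger, carton from where it was at the start of the episode above 0.03 m).
It also fails if it takes over 58 s, if anything falls off the work surface, if the arm or the gripper's body presses on something with over 40 N, if the wrist force passes 120 N, or if a joint passes its speed limit or range.

## Working session

There is one attempt and no reset: what is moved stays moved. The work goes in short steps, Python scripts to look and compute and a tool call to move; the robot and the scene stay as the last step left them, time stands still between calls to the robot, and variables do not carry over. Pictures are saved under pics/ and viewed, and the job is handed in when it is done.

Besides the shell and the picture viewer there is one more tool, called after "Call:" in YAML: its name, and indented under it one key for each argument. carry_out: Moves the arm, as the interface text tells. Its arguments: {"type":"object","properties":{"increments":{"type":"string"},"force":{"type":"number"}},"required":["increments"]}

```bash
ls; mkdir -p pics; python3 - <<'E'
from cell import *
import cv2, numpy as np
o=get_obs(); print({k:np.round(v,4).tolist() for k,v in o.items()})
for n in ("side","top"):
    p=read_camera(n); cv2.imwrite(f"pics/{n}0.png",p["img"]); print(n,p["fx"],p["fy"],p["cx"],p["cy"],np.round(p["world_from_camera"],4).tolist(),p["shot"])
    for t in ("cabinet","bin","door","door_handle","bin_stored","logger","logger_stored","carton","meter","screwdriver","solder_spool"):
        print(t,[(round(m["confidence"],2),m["bbox"]) for m in masks_of(t,p)])
E
```

```text
pics
{'time_s': 0.0, 'qpos': [77.0107, 18.4396, -4.0163, 83.1747, 1.2965, 78.5395, -3.2606], 'joint_velocities': [-0.0159, -0.1029, -0.0445, -0.1231, 0.1098, 0.0149, -0.0543], 'effort': [-0.0001, -49.1285, -0.4038, -31.253, -0.0642, 0.0437, 0.0002], 'tool_pos': [0.1549, -0.6309, 0.2912], 'tool_rot': [-179.8915, 0.0069, 13.7995], 'force': [-1.2153, 0.1401, -0.5265], 'wrist_torque': [-0.0093, -0.0213, -0.0005], 'grip_width': 0.0867}
side 356.1179738847979 356.1179738847979 251.05000990266362 192.9689017819528 [[-0.8379, -0.3544, 0.4151, 0.0256], [-0.5458, 0.548, -0.6338, 0.7961], [-0.0028, -0.7577, -0.6526, 0.9369], [0.0, 0.0, 0.0, 1.0]] 1
cabinet [(0.73, [154.2, 98.4, 287.8, 240.0])]
bin [(0.89, [187.0, 246.1, 219.3, 290.3]), (0.78, [210.8, 193.6, 250.0, 230.2])]
door [(0.62, [246.0, 126.4, 279.4, 197.5])]
door_handle [(0.7, [243.0, 123.5, 277.2, 198.4]), (0.21, [318.5, 180.8, 354.3, 202.4])]
bin_stored []
logger [(0.65, [298.2, 125.6, 331.3, 159.3])]
logger_stored [(0.55, [210.3, 193.4, 247.6, 226.4]), (0.49, [227.4, 159.7, 243.5, 174.0])]
carton [(0.92, [336.6, 144.7, 368.1, 175.6])
[... 300 characters left out ...]
 [0.0, 0.0, 0.0, 1.0]] 2
cabinet [(0.83, [168.2, 80.4, 389.7, 179.3])]
bin [(0.95, [127.3, 174.9, 164.7, 219.5]), (0.82, [130.4, 229.6, 213.6, 317.5]), (0.58, [208.5, 162.2, 237.6, 195.2]), (0.48, [394.5, 174.6, 456.0, 225.4])]
door [(0.58, [259.4, 157.9, 359.5, 181.4])]
door_handle [(0.85, [261.5, 160.4, 358.5, 179.8])]
bin_stored [(0.47, [88.7, 179.7, 101.0, 242.2])]
logger [(0.69, [392.8, 173.4, 455.3, 223.4])]
logger_stored []
carton [(0.58, [387.1, 249.2, 444.6, 287.9]), (0.34, [168.8, 80.7, 389.6, 177.6])]
meter [(0.56, [324.6, 241.4, 355.4, 294.2])]
screwdriver [(0.7, [93.1, 209.4, 99.8, 240.9]), (0.16, [187.5, 163.0, 193.7, 172.4])]
solder_spool [(0.69, [103.0, 147.2, 127.8, 167.2])]
```

```bash
python3 - <<'E'
import cv2
a=cv2.imread("pics/top0.png"); cv2.imwrite("pics/topc.png",cv2.resize(a[70:330,80:470],None,fx=2,fy=2,interpolation=cv2.INTER_CUBIC))
a=cv2.imread("pics/side0.png"); cv2.imwrite("pics/sidec.png",cv2.resize(a[80:300,130:390],None,fx=3,fy=2.7,interpolation=cv2.INTER_CUBIC))
E
```

```text
(no output)
```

View pics/topc.png

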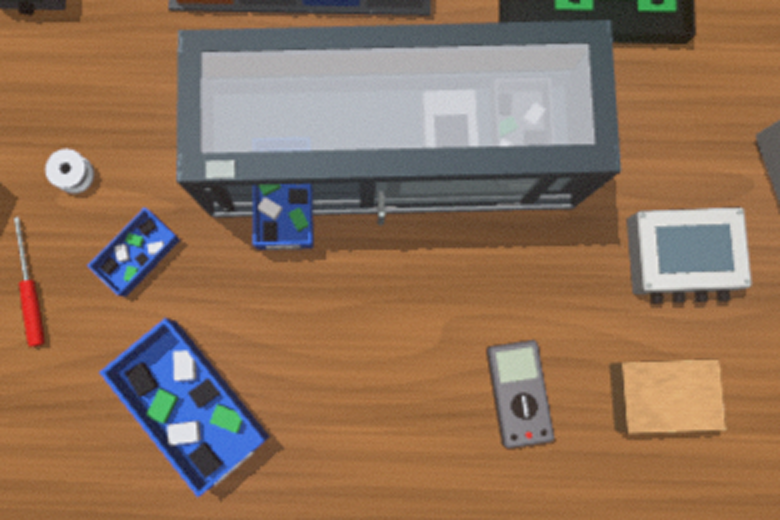

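View pics/sidec.png

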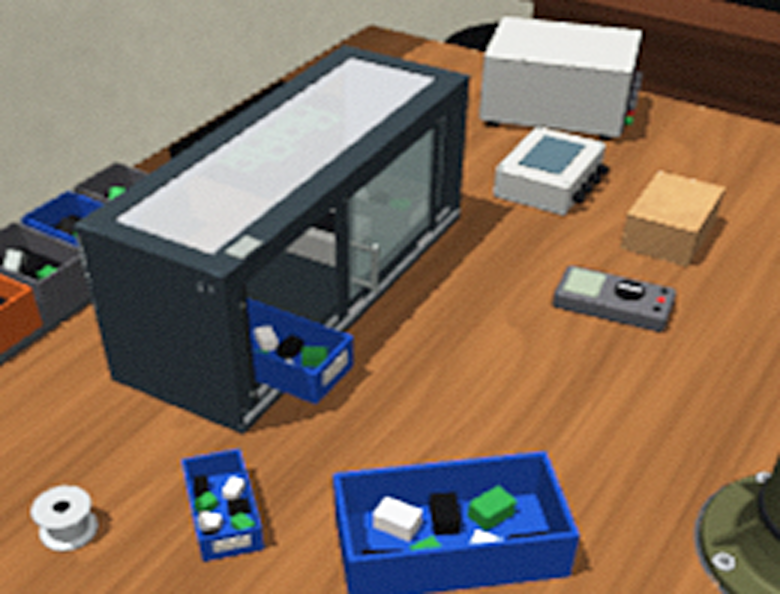

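```bash
python3 - <<'E'
import cv2
a=cv2.imread("pics/top0.png"); cv2.imwrite("pics/topd.png",cv2.resize(a[70:200,160:290],None,fx=5,fy=4.6,interpolation=cv2.INTER_CUBIC))
cv2.imwrite("pics/tope.png",cv2.resize(a[70:200,270:400],None,fx=5,fy=4.6,interpolation=cv2.INTER_CUBIC))
a=cv2.imread("pics/side0.png"); cv2.imwrite("pics/sided.png",cv2.resize(a[90:245,150:290],None,fx=5,fy=3.8,interpolation=cv2.INTER_CUBIC))
E
```

```text
(no output)
```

View pics/topd.png

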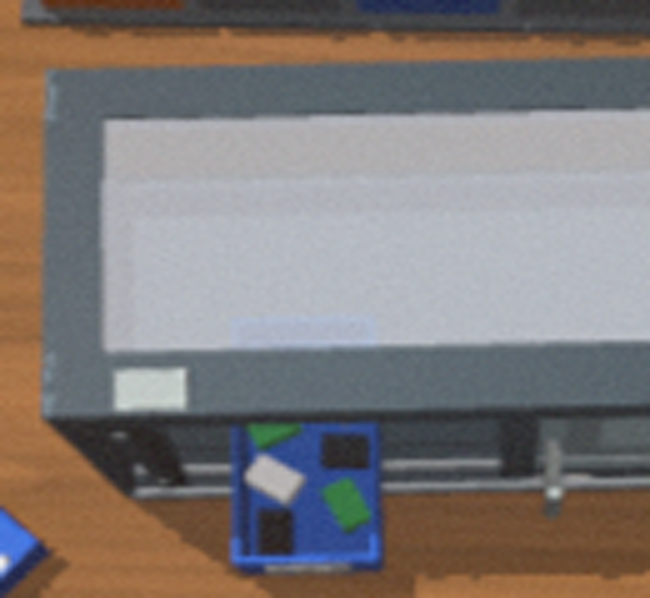

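View pics/tope.png

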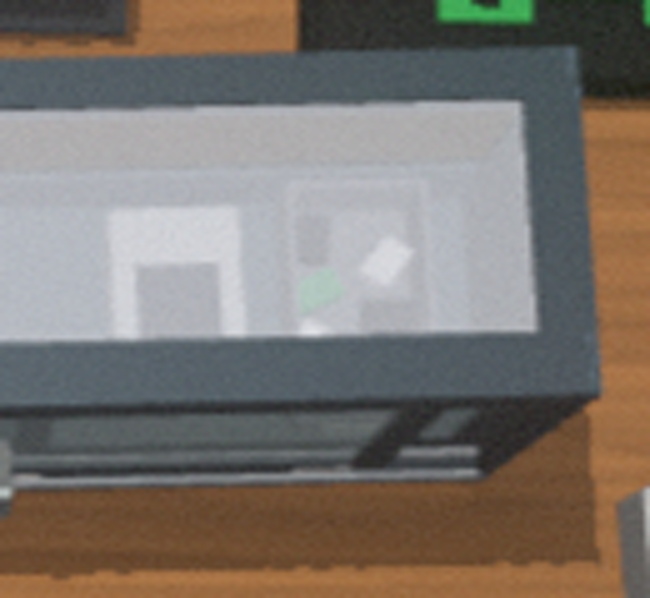

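View pics/sided.png

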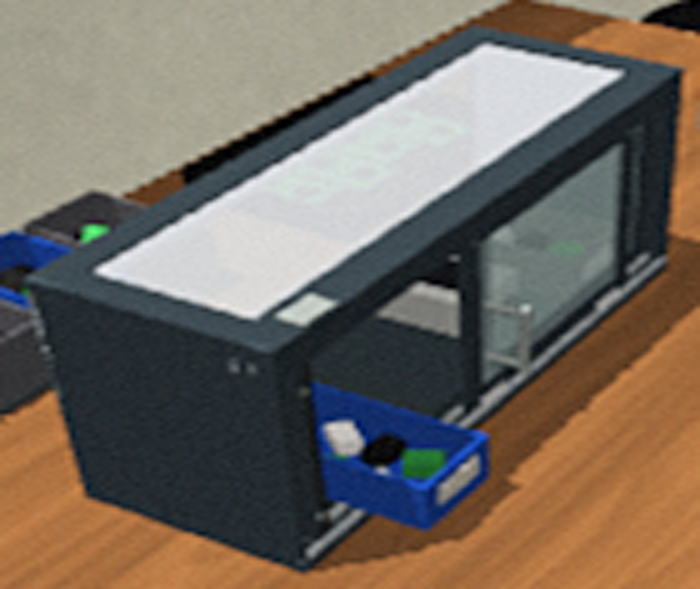

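```bash
cat > h.py <<'E'
import numpy as np, pickle
def proj(p,P):
    T=np.linalg.inv(p["world_from_camera"]); q=np.atleast_2d(P)@T[:3,:3].T+T[:3,3]
    return np.c_[p["fx"]*q[:,0]/q[:,2]+p["cx"],p["fy"]*q[:,1]/q[:,2]+p["cy"]]
def ray(p,u,v):
    W=np.array(p["world_from_camera"]);d=W[:3,:3]@np.array([(u-p["cx"])/p["fx"],(v-p["cy"])/p["fy"],1]);return W[:3,3],d
def onz(p,u,v,z):
    c,d=ray(p,u,v);return c+d*(z-c[2])/d[2]
def cab(P,c):
    P=np.atleast_2d(P);s,k=np.sin(c[2]),np.cos(c[2]);return np.c_[c[0]+k*P[:,0]-s*P[:,1],c[1]+s*P[:,0]+k*P[:,1],P[:,2]]
def inv(P,c):
    P=np.atleast_2d(P);s,k=np.sin(c[2]),np.cos(c[2]);d=P[:,:2]-c[:2];return np.c_[k*d[:,0]+s*d[:,1],-s*d[:,0]+k*d[:,1],P[:,2]]
E
python3 - <<'E'
from cell import *
from h import *
import numpy as np
from scipy.optimize import least_squares
S=read_camera("side");T=read_camera("top")
pickle.dump((S,T),open("cams.pkl","wb"))
B,F=.1,-.1
t=[((B,.28,.262),(169.6,85.2)),((F,.28,.262),(168.4,160.2)),((F,-.28,.262),(389.8,156.5)),((B,-.28,.262),(385.4,80.2))]
s=[((F,.28,.262),(204.4,182.6)),((B,.28,.262),(156.4,164.5)),((F,.28,0),(210.6,240)),((F,-.28,.262),(286.6,107.9)),((F,-.28,0),(283,159.7)),((B,-.28,.262),(245,97.9))]
def res(c,sep=False):
    rt=proj(T,cab([a for a,_ in t],c))-np.array([b for _,b in t])+.4
    rs=proj(S,cab([a for a,_ in s],c))-np.array([b for _,b in s])+.4
    return (rt,rs) if sep else np.r_[rt.ravel(),rs.ravel()]
r=least_squares(res,[.7,0,0],loss="soft_l1");c=r.x;print(c,np.degrees(c[2]));print(np.round(res(c,1)[0],1).tolist(),np.round(res(c,1)[1],1).tolist())
np.save("cab.npy",c)
print("bin front rim L/R cab", inv(onz(T,206.1,191.9,.075),c),inv(onz(T,236.2,191.9,.075),c))
# handle: intersect
for n,(uT,uS),z in (("top",((270.3,176.2),(254.9,170.7)),.147),("bot",((270.3,180.6),(254.7,185.7)),.067)):
    print(n,inv(onz(T,*uT,z),c),inv(onz(S,*uS,z),c))
for n,m in (("shelfback",(.094,.16,.02)),("jamb",(-.09,.25,.107)),("bin home front",(-.066,.16,.05))):print(n,cab(m,c))
E
```

```text
[ 0.71344802 -0.09950863  0.04102781] 2.3507204368906955
[[-0.6, -0.0], [-0.1, 0.7], [0.9, -0.4], [0.2, 0.3]] [[-0.3, -0.1], [-2.3, -1.8], [0.2, 0.9], [0.4, -0.6], [0.4, 0.7], [-0.2, -1.8]]
bin front rim L/R cab [[-0.15457028  0.20720058  0.075     ]] [[-0.15651059  0.11942129  0.075     ]]
top [[-0.1251286   0.02056976  0.147     ]] [[-0.12825767  0.02128027  0.147     ]]
bot [[-0.12395286  0.0189749   0.067     ]] [[-0.12257785  0.01239857  0.067     ]]
shelfback [[0.80080631 0.06421226 0.02      ]]
jamb [[0.61326969 0.14658952 0.107     ]]
bin home front [[0.64094096 0.05764965 0.05      ]]
```

Call:
carry_out:
  increments: "0.5 0.044 -0.025 0 0 0 0;0.5 0.044 -0.025 0 0 0 0;0.5 0.044 -0.025 0 0 0 0;0.5 0.044 -0.025 0 0 0 0;0.5 0.044 -0.025 0 0 0 0;0.5 0.044 -0.025 0 0 0 0;0.5 0.044 -0.025 0 0 0 0;0.5 0.017 -0.051 0 0 0 0;0.5 0.017 -0.051 0 0 0 0;0.5 0.017 -0.051 0 0 0 0;0.5 0.017 -0.051 0 0 0 0;0.5 0.017 -0.051 0 0 0 0;0.5 0.017 -0.051 0 0 0 0;0.5 0 0 0 0 0 10;0.5 0 0 0 0 0 0"

```text
time_s: 3.18
tool_pos: [0.4485, -0.0483, 0.2923]
tool_rot: [179.6, -0.3, 3.6]
force: [-0.9, 0.1, 0.1]
grip_width: 0.0439
```

```bash
cat >> h.py <<'E'
from scipy.spatial.transform import Rotation as Ro
c=np.load("cab.npy") if __import__("os").path.exists("cab.npy") else None
def st():
    import cell
    o=cell.get_obs();R=Ro.from_euler("xyz",o["tool_rot"],degrees=True)
    p=np.array(o["tool_pos"]);tip=p+R.apply([0,0,.07])
    print("t",round(o["time_s"],2),"q",np.round(o["qpos"],1).tolist(),"tcp",np.round(p,4),"rot",np.round(o["tool_rot"],1),"F",np.round(o["force"],1),"w",round(o["grip_width"],4))
    print("cab tcp",np.round(inv(p,c)[0],4),"tip",np.round(inv(tip,c)[0],4))
    return p,R
def go(tip_cab,pitch,yaw=0):
    """tip target in cabinet frame; pitch = deg tilt forward from straight down; jaws along cabinet y"""
    p,R=st()
    Rt=Ro.from_euler("xyz",[180,0,np.degrees(c[2])+yaw],degrees=True)*Ro.from_euler("y",pitch,degrees=True)
    pt=cab(tip_cab,c)[0]-Rt.apply([0,0,.07])
    print("rotvec",np.round((R.inv()*Rt).as_rotvec(degrees=True),2),"shift(now axes)",np.round(R.inv().apply(pt-p),4),"shift(final axes)",np.round(Rt.inv().apply(pt-p),4))
E
python3 - <<'E'
from h import *
go([-.25,.16,.1],55)
import cell; print([n for n in dir(cell) if n[0]!='_'])
E
```

```text
t 3.17 q [40.1, -6.0, -34.8, 108.9, -3.1, 75.6, -80.1] tcp [ 0.4485 -0.0483  0.2923] rot [179.6  -0.3   3.6] F [-0.9  0.1  0.1] w 0.0439
cab tcp [-0.2627  0.062   0.2923] tip [-0.2622  0.0615  0.2223]
rotvec [-0.26 54.66  1.38] shift(now axes) [-0.0433 -0.1     0.1512] shift(final axes) [-0.1503 -0.098   0.0507]
['PlanningError', 'get_obs', 'masks_of', 'read_camera', 'sign_off', 'tip_extent']
```

Call:
carry_out:
  increments: "0.5 0 -0.05 0 0 0 0;0.5 0 -0.05 0 0 0 0;0.5 0 0 0 0 10 0;0.5 0 0 0 0 10 0;0.5 0 0 0 0 10 0;0.5 0 0 0 0 10 0;0.5 0 0 0 0 10 0;0.5 0 0 0 0 0 0"

```text
time_s: 4.18
tool_pos: [0.4742, 0.0559, 0.2641]
tool_rot: [177.9, -25.5, 5.1]
force: [-0.9, -0.2, -0.3]
grip_width: 0.0431
```

```bash
python3 - <<'E'
from h import *
go([-.19,.163,.05],55)
E
```

```text
t 4.17 q [7.0, -17.1, -17.0, 125.1, -0.8, 46.1, -95.4] tcp [0.4742 0.0559 0.2641] rot [177.9 -25.5   5.1] F [-0.9 -0.2 -0.3] w 0.0431
cab tcp [-0.2327  0.1651  0.2641] tip [-0.2025  0.164   0.2009]
rotvec [ 0.23 29.46  2.65] shift(now axes) [-0.0881 -0.0041  0.1506] shift(final axes) [-0.1509  0.0021  0.0878]
```

```bash
cat > kin.py <<'E'
import numpy as np, itertools
from scipy.optimize import least_squares
from scipy.spatial.transform import Rotation as Ro
D=[([77.0107,18.4396,-4.0163,83.1747,1.2965,78.5395,-3.2606],[.1549,-.6309,.2912],[-179.8915,.0069,13.7995]),
([40.1,-6.0,-34.8,108.9,-3.1,75.6,-80.1],[.4485,-.0483,.2923],[179.6,-.3,3.6]),
([7.0,-17.1,-17.0,125.1,-0.8,46.1,-95.4],[.4742,.0559,.2641],[177.9,-25.5,5.1])]
def fk(q,s,P,z7=0):
    h,a1,L1,a2,L2,a3,L3=P
    R=Ro.from_euler("z",s[0]*q[0],degrees=True);p=np.array([0,0,h])
    def st(ax,ang,off):
        nonlocal R,p
        R=R*Ro.from_euler(ax,ang,degrees=True);p=p+R.apply(off)
    st("y",q[1],[0,0,L1]);st("z",s[1]*q[2],[a1,0,0]);st("y",q[3],[a2,0,L2]);st("z",s[2]*q[4],[0,0,0]);st("y",q[5],[a3,0,L3]);st("z",s[3]*q[6]+z7,[0,0,0])
    return p,R
if __name__=="__main__":
    for s in itertools.product([1,-1],repeat=4):
      for z7 in (0,90,180,270):
        e=sum((fk(q,s,[0]*7,z7)[1].inv()*Ro.from_euler("xyz",r,degrees=True)).magnitude() for q,_,r in D)
        if e<.3:
            f=lambda P:np.r_[np.concatenate([fk(q,s,P,z7)[0]-np.array(t) for q,t,_ in D]),.02*np.array(P)[[1,3,5]]]
            r=least_squares(f,[.3,0,.4,0,.35,0,.2]);print(s,z7,e,np.round(r.x,4),np.round(r.fun,4))
E
python3 kin.py
```

```text
(-1, -1, 1, -1) 90 0.18215603541283104 [ 0.2667 -0.0052  0.4714  0.0196  0.5163 -0.002   0.3007] [ 0.038   0.0131  0.0012  0.0031 -0.009   0.0006 -0.0053  0.0174 -0.0017
 -0.0001  0.0004 -0.    ]
(-1, -1, -1, -1) 90 0.004084621278594095 [ 0.533  -0.0024  0.467   0.22    0.5707  0.0105  0.355 ] [ 0.0302  0.009   0.0008  0.0003  0.0099 -0.0007  0.0002  0.0019 -0.0001
 -0.      0.0044  0.0002]
```

Call:
carry_out:
  increments: "0.5 -0.02 0 0.042 0 0 0;0.5 -0.02 0 0.042 0 0 0;0.5 -0.02 0 0.042 0 0 0;0.5 0 0 0 0 0 0"

```text
time_s: 4.68
tool_pos: [0.4762, 0.0492, 0.1233]
tool_rot: [177.6, -25.7, 5.7]
force: [0.1, -0.2, -0.6]
grip_width: 0.0436
```

```bash
python3 - <<'E'
from h import *
go([-.19,.163,.05],55)
E
```

```text
t 4.67 q [9.0, -5.8, -20.5, 134.5, 6.9, 25.8, -102.2] tcp [0.4762 0.0492 0.1233] rot [177.6 -25.7   5.7] F [ 0.1 -0.2 -0.6] w 0.0436
cab tcp [-0.231   0.1584  0.1233] tip [-0.2005  0.1572  0.0602]
rotvec [ 0.13 29.25  3.19] shift(now axes) [-0.0288 -0.0065  0.0226] shift(final axes) [-0.0365 -0.0046  0.0056]
```

```bash
cat > kin2.py <<'E'
import numpy as np
from scipy.optimize import least_squares
from scipy.spatial.transform import Rotation as Ro
from kin import D
D=D+[([9.0,-5.8,-20.5,134.5,6.9,25.8,-102.2],[.4762,.0492,.1233],[177.6,-25.7,5.7])]
def fk(q,P):
    h,L1,a1,L2,a2,a3,L3,a0=P
    R=Ro.from_euler("z",-q[0],degrees=True);p=np.array([0,0,h])+R.apply([a0,0,0])
    for ax,an,off in (("y",q[1],[0,0,L1]),("z",-q[2],[a1,0,0]),("y",q[3],[a2,0,L2]),("z",-q[4],[0,0,0]),("y",q[5],[a3,0,L3])):
        R=R*Ro.from_euler(ax,an,degrees=True);p=p+R.apply(off)
    return p
f=lambda P:np.r_[np.concatenate([fk(q,P)-np.array(t) for q,t,_ in D]),.005*(P[[2,4,5,7]])]
for x0 in ([.3,.4,0,.35,0,0,.2,0],[.27,.3,.05,.35,-.05,.08,.2,0]):
    r=least_squares(f,x0);print(np.round(r.x,4),np.round(r.fun,4))
E
python3 kin2.py
```

```text
[0.269  0.4722 0.0085 0.4893 0.0229 0.0344 0.3028 0.0527] [ 0.0224  0.006  -0.0002 -0.0031 -0.0062  0.0039  0.0009  0.0092 -0.0071
 -0.0002  0.0029  0.0034  0.      0.0001  0.0002  0.0003]
[0.269  0.4722 0.0085 0.4893 0.0229 0.0344 0.3028 0.0527] [ 0.0224  0.006  -0.0002 -0.0031 -0.0062  0.0039  0.0009  0.0092 -0.0071
 -0.0002  0.0029  0.0034  0.      0.0001  0.0002  0.0003]
```

```bash
python3 - <<'E'
from h import *
go([-.175,.15,.05],30)
E
```

```text
t 4.67 q [9.0, -5.8, -20.5, 134.5, 6.9, 25.8, -102.2] tcp [0.4762 0.0492 0.1233] rot [177.6 -25.7   5.7] F [ 0.1 -0.2 -0.6] w 0.0436
cab tcp [-0.231   0.1584  0.1233] tip [-0.2005  0.1572  0.0602]
rotvec [0.81 4.25 3.05] shift(now axes) [0.013  0.0087 0.0206] shift(final axes) [0.0118 0.0084 0.0214]
```

Call:
carry_out:
  increments: "0.5 0.013 0.009 0.021 0 0 0;0.5 0 0 0 0.8 4.2 3;0.5 0 0 0 0 0 0"

```text
time_s: 5.05
tool_pos: [0.5027, 0.0401, 0.116]
tool_rot: [179.8, -30.5, 2.6]
force: [0.8, 0.3, -1.1]
grip_width: 0.0435
```

```bash
python3 - <<'E'
from h import *
go([-.12,.15,.05],35)
E
```

```text
t 5.05 q [10.5, -3.1, -19.9, 134.9, 8.9, 18.0, -104.9] tcp [0.5027 0.0401 0.116 ] rot [179.8 -30.5   2.6] F [ 0.8  0.3 -1.1] w 0.0435
cab tcp [-0.2048  0.1481  0.116 ] tip [-0.1693  0.148   0.0557]
rotvec [0.09 4.53 0.18] shift(now axes) [ 0.0341 -0.0019  0.0301] shift(final axes) [ 0.0316 -0.0019  0.0327]
```

Call:
carry_out:
  increments: "0.5 0.0085 0 0.0075 0 0 0;0.5 0.0085 0 0.0075 0 1 0;0.5 0.0085 0 0.0075 0 1.5 0;0.5 0.0085 0 0.0075 0 2 0;0.5 0 0 0 0 0 0"

```text
time_s: 5.68
tool_pos: [0.5541, 0.0417, 0.1137]
tool_rot: [179.3, -35.3, 3.0]
force: [0.3, 0.4, -0.4]
grip_width: 0.0436
```

```bash
python3 - <<'E'
from h import *
go([-.095,.15,.05],43)
import cell,cv2
for n in("top","side"): cv2.imwrite(f"pics/{n}1.png",cell.read_camera(n)["img"])
a=cv2.imread("pics/top1.png")[120:240,150:300];b=cv2.imread("pics/side1.png")[120:260,150:300]
cv2.imwrite("pics/c1.png",cv2.resize(__import__("numpy").vstack([a,b]),None,fx=2.7,fy=2.2,interpolation=2))
E
```

```text
t 5.67 q [9.8, 2.7, -19.3, 131.9, 26.2, 11.7, -120.5] tcp [0.5541 0.0417 0.1137] rot [179.3 -35.3   3. ] F [ 0.3  0.4 -0.4] w 0.0436
cab tcp [-0.1535  0.1477  0.1137] tip [-0.113   0.1473  0.0565]
rotvec [0.25 7.73 0.59] shift(now axes) [ 0.0016 -0.0024  0.0164] shift(final axes) [-0.0007 -0.0023  0.0164]
```

View pics/c1.png

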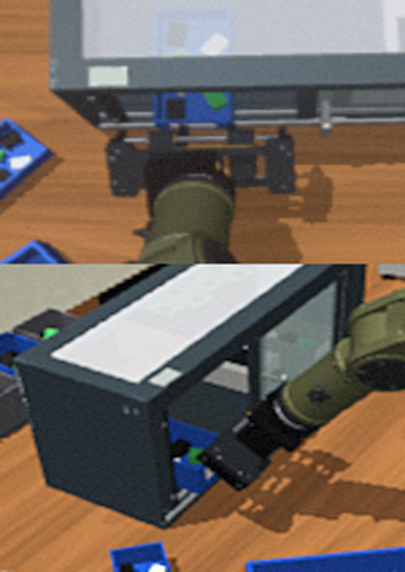

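Call:
carry_out:
  increments: "0.5 0.008 0.001 0.005 0 0.5 0.3;0.5 0.008 0.001 0.005 0 0.5 0.3;0.5 0.008 0 0.005 0 0.5 0;0.5 0 0 0 0 0 0"

```text
time_s: 6.28
tool_pos: [0.5836, 0.0403, 0.1159]
tool_rot: [179.7, -36.8, 2.2]
force: [-0.4, -0.0, 0.4]
grip_width: 0.0437
```

```bash
python3 - <<'E'
from h import *
go([-.080,.146,.06],38)
E
```

```text
t 6.28 q [8.1, 5.6, -17.2, 129.1, 32.8, 10.5, -126.8] tcp [0.5836 0.0403 0.1159] rot [179.7 -36.8   2.2] F [-0.4 -0.   0.4] w 0.0437
cab tcp [-0.124   0.145   0.1159] tip [-0.082   0.1446  0.0599]
rotvec [ 0.37  1.22 -0.1 ] shift(now axes) [ 0.0002 -0.001   0.0011] shift(final axes) [ 0.0002 -0.001   0.0012]
```

```bash
python3 - <<'E'
from h import *
import cell,cv2
T=cell.read_camera("top")
a=T["img"][75:205,160:290]
cv2.imwrite("pics/c2.png",cv2.resize(a,None,fx=5,fy=4.6,interpolation=2))
for x in (.014,.005,-.003):
  for y in (.1175,.2025): print(x,y,proj(T,cab([[x+.08,y,.075],[x-.08,y,.075]],c)).round(1).tolist())
for m in masks_of("bin",T) if 0 else cell.masks_of("bin",T): print(m["confidence"],m["bbox"])
E
```

```text
0.014 0.1175 [[235.7, 109.3], [236.4, 161.5]]
0.014 0.2025 [[207.4, 109.9], [207.6, 162.1]]
0.005 0.1175 [[235.8, 112.2], [236.5, 164.5]]
0.005 0.2025 [[207.4, 112.8], [207.6, 165.1]]
-0.003 0.1175 [[235.8, 114.8], [236.5, 167.2]]
-0.003 0.2025 [[207.4, 115.4], [207.6, 167.8]]
0.97 [129.0, 228.4, 200.4, 317.7]
0.63 [205.1, 161.1, 237.8, 169.2]
0.61 [126.2, 172.5, 167.4, 220.9]
0.48 [387.6, 249.3, 440.0, 285.2]
```

View pics/c2.png

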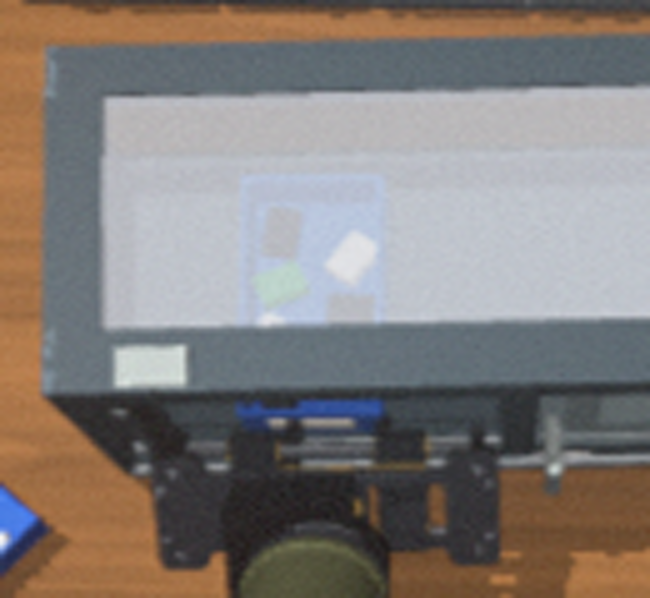

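Call:
carry_out:
  increments: "0.5 0 -0.001 0 0 1.5 0;0.5 0 0 0 0 1.5 0;0.5 0 0 0 0 1.5 0;0.5 0 0 0 0 0 0"

```text
time_s: 6.88
tool_pos: [0.5822, 0.0408, 0.1184]
tool_rot: [179.6, -41.0, 2.4]
force: [0.1, 0.4, -1.0]
grip_width: 0.0435
```

```bash
python3 - <<'E'
from h import *
go([-.077,.146,.062],41)
E
```

```text
t 6.88 q [-10.5, 4.1, 1.5, 132.4, 59.2, 5.4, -154.2] tcp [0.5822 0.0408 0.1184] rot [179.6 -41.    2.4] F [ 0.1  0.4 -1. ] w 0.0435
cab tcp [-0.1254  0.1456  0.1184] tip [-0.0795  0.1451  0.0656]
rotvec [0.38 0.04 0.05] shift(now axes) [-0.0005 -0.0004  0.0043] shift(final axes) [-0.0005 -0.0004  0.0043]
```

Call:
carry_out:
  increments: "0.5 0.0025 0 0.0025 0 0 0;0.5 0 0 0 0 0 0;0.5 -0.009 0 -0.009 0 -1 0;0.5 -0.009 0 -0.009 0 -1.5 0;0.5 -0.009 0 -0.009 0 -2 0;0.5 -0.009 0 -0.009 0 -2 0;0.5 0 0 0 0 0 0"

```text
time_s: 7.75
tool_pos: [0.5371, 0.0381, 0.1262]
tool_rot: [-179.7, -34.5, 1.3]
force: [0.5, -0.8, 1.0]
grip_width: 0.0431
```

```bash
python3 - <<'E'
from h import *
st()
import cell,cv2
T=cell.read_camera("top")
a=T["img"][75:205,160:290]
cv2.imwrite("pics/c3.png",cv2.resize(a,None,fx=5,fy=4.6,interpolation=2))
S=cell.read_camera("side")
cv2.imwrite("pics/c3s.png",cv2.resize(S["img"][90:245,150:300],None,fx=5,fy=3.8,interpolation=2))
E
```

```text
t 7.75 q [0.6, -1.1, -9.7, 133.3, 16.5, 14.0, -112.6] tcp [0.5371 0.0381 0.1262] rot [-179.7  -34.5    1.3] F [ 0.5 -0.8  1. ] w 0.0431
cab tcp [-0.1705  0.1447  0.1262] tip [-0.1308  0.1444  0.0686]
```

View pics/c3.png

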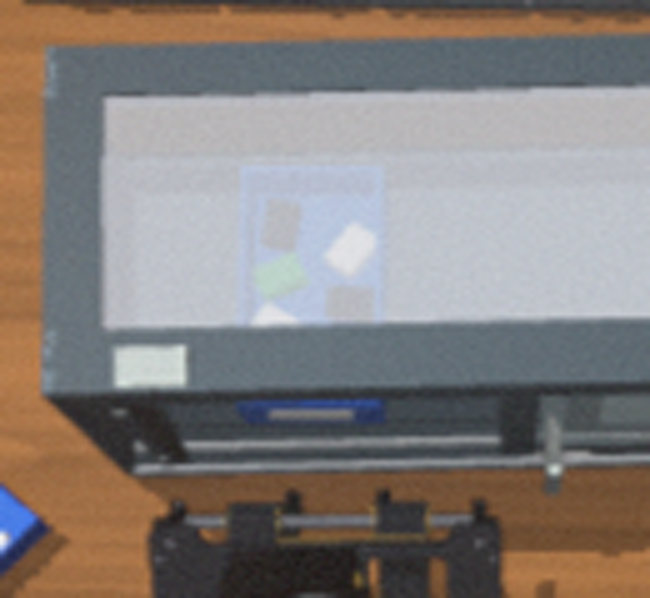

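View pics/c3s.png

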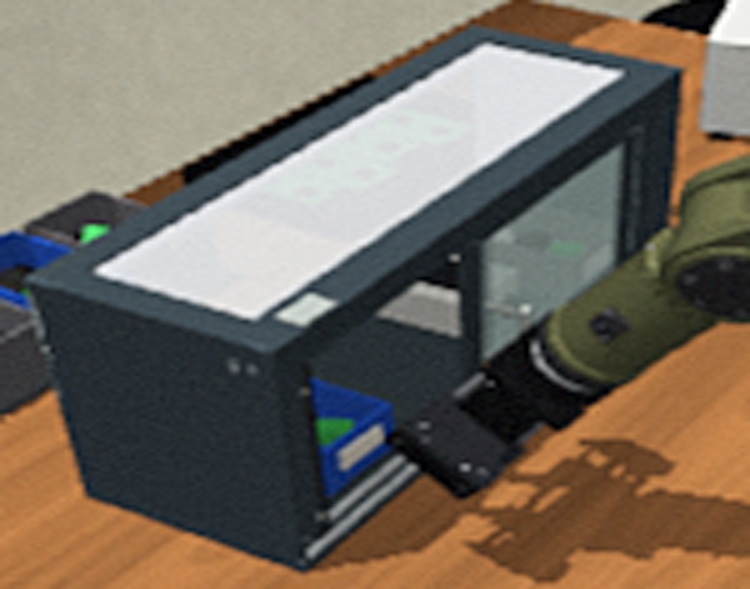

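```bash
python3 - <<'E'
from h import *
go([-.20,.144,.09],30)
go([-.20,-.02,.09],30)
E
```

```text
t 7.85 q [0.5, -1.1, -9.6, 133.3, 16.6, 14.0, -112.6] tcp [0.5373 0.0382 0.1258] rot [-179.7  -34.5    1.4] F [ 0.2 -0.4  0.4] w 0.0435
cab tcp [-0.1704  0.1449  0.1258] tip [-0.1307  0.1445  0.0682]
rotvec [ 0.24 -4.53 -0.83] shift(now axes) [-0.0392  0.0017 -0.057 ] shift(final axes) [-0.0436  0.0009 -0.0538]
t 7.85 q [0.5, -1.1, -9.6, 133.3, 16.6, 14.0, -112.6] tcp [0.5373 0.0382 0.1258] rot [-179.7  -34.5    1.4] F [ 0.2 -0.4  0.4] w 0.0435
cab tcp [-0.1704  0.1449  0.1258] tip [-0.1307  0.1445  0.0682]
rotvec [ 0.24 -4.53 -0.83] shift(now axes) [-0.0368  0.1657 -0.0562] shift(final axes) [-0.0436  0.1649 -0.0538]
```

Call:
carry_out:
  increments: "0 -0.013 0 -0.019 0 -1.5 0;0 -0.013 0 -0.019 0 -1.5 0;0 -0.013 0 -0.019 0 -1.5 0;0 0 0.041 0 0 0 0;0 0 0.041 0 0 0 0;0 0 0.041 0 0 0 0;0 0 0.041 0 0 0 0;0 0 0 0 0 0 0"

```text
time_s: 8.85
tool_pos: [0.4801, -0.1344, 0.1537]
tool_rot: [179.9, -30.3, 1.4]
force: [-0.7, 1.4, 1.0]
grip_width: 0.0009
```

```bash
python3 - <<'E'
from h import *
go([-.1195,-.02,.09],30)
import cell,cv2
T=cell.read_camera("top")
cv2.imwrite("pics/c4.png",cv2.resize(T["img"][120:240,200:350],None,fx=4,fy=4,interpolation=2))
E
```

```text
t 8.85 q [-3.0, -8.7, 20.3, 133.9, -14.8, 26.2, -59.0] tcp [ 0.4801 -0.1344  0.1537] rot [179.9 -30.3   1.4] F [-0.7  1.4  1. ] w 0.0009
cab tcp [-0.2346 -0.0253  0.1537] tip [-0.1993 -0.0261  0.0933]
rotvec [ 0.61 -0.3  -0.85] shift(now axes) [ 0.0675 -0.0068  0.043 ] shift(final axes) [ 0.0678 -0.0053  0.0427]
```

View pics/c4.png

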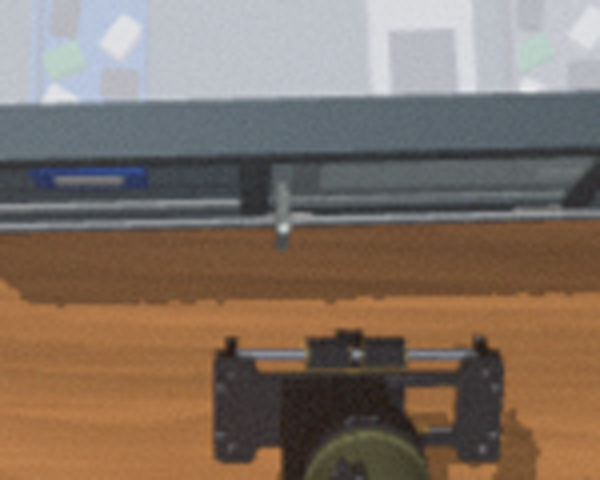

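Call:
carry_out:
  increments: "0 0.0135 -0.001 0.0086 0 0 -0.4;0 0.0135 -0.001 0.0086 0 0 -0.4;0 0.0135 0 0.0086 0 0 0;0 0.0135 0 0.0086 0 0 0;0 0.0135 0 0.0086 0 0 0;0 0 0 0 0 0 0"

```text
time_s: 9.65
tool_pos: [0.5638, -0.1205, 0.1477]
tool_rot: [179.4, -30.0, 3.1]
force: [-1.3, -0.2, -0.2]
grip_width: 0.0005
```

```bash
python3 - <<'E'
from h import *
go([-.1195,-.01,.09],30)
import cell,cv2
T=cell.read_camera("top")
cv2.imwrite("pics/c5.png",cv2.resize(T["img"][120:240,200:350],None,fx=4,fy=4,interpolation=2))
S=cell.read_camera("side")
cv2.imwrite("pics/c5s.png",cv2.resize(S["img"][90:245,180:330],None,fx=4,fy=4,interpolation=2))
E
```

```text
t 9.65 q [-5.9, 2.4, 19.6, 125.0, -20.2, 25.0, -57.3] tcp [ 0.5638 -0.1205  0.1477] rot [179.4 -30.    3.1] F [-1.3 -0.2 -0.2] w 0.0005
cab tcp [-0.1504 -0.0149  0.1477] tip [-0.1154 -0.0152  0.087 ]
rotvec [ 0.28 -0.01  0.62] shift(now axes) [-0.002  -0.0049 -0.0046] shift(final axes) [-0.0021 -0.0049 -0.0046]
```

View pics/c5.png

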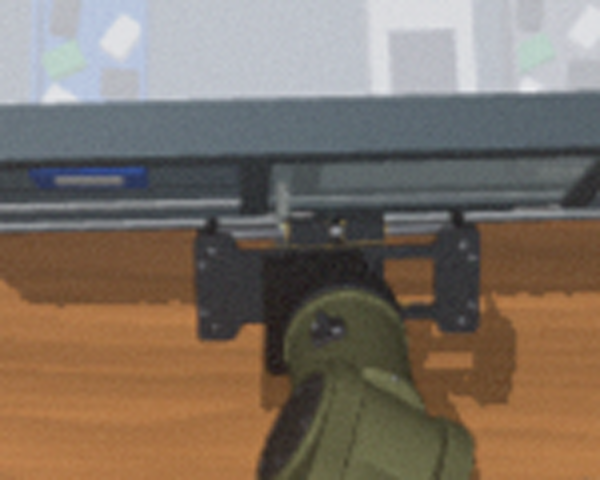

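View pics/c5s.png

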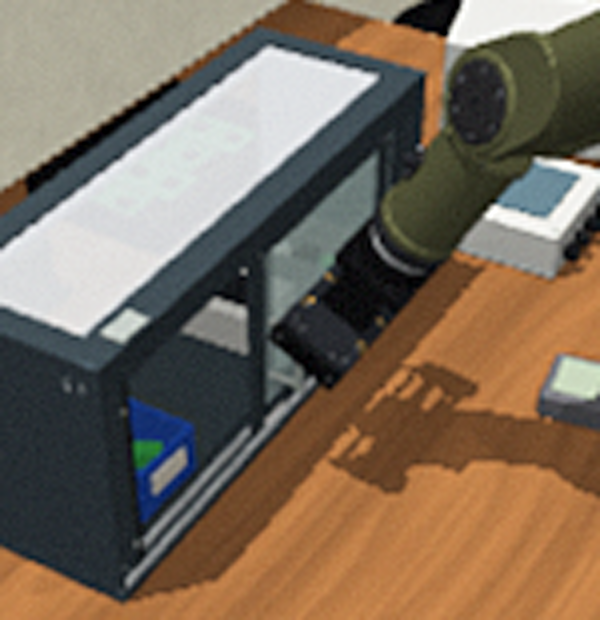

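Call:
carry_out:
  increments: "0 -0.002 -0.004 -0.003 0 0 0.5;0 0 -0.004 0 0 0 0;0 0 -0.004 0 0 0 0;0 0 -0.004 0 0 0 0;0 0 -0.004 0 0 0 0;0 0 0 0 0 0 0"

```text
time_s: 10.5
tool_pos: [0.5567, -0.0997, 0.1491]
tool_rot: [179.8, -30.0, 2.3]
force: [0.5, -0.4, -0.4]
grip_width: 0.0003
```

```bash
python3 - <<'E'
from h import *
go([-.1185,.1,.09],30)
import cell,cv2
T=cell.read_camera("top")
cv2.imwrite("pics/c6.png",cv2.resize(T["img"][120:240,200:350],None,fx=4,fy=4,interpolation=2))
E
```

```text
t 10.5 q [-7.6, 0.7, 18.6, 126.4, -16.0, 24.4, -63.9] tcp [ 0.5567 -0.0997  0.1491] rot [179.8 -30.    2.3] F [ 0.5 -0.4 -0.4] w 0.0003
cab tcp [-0.1566  0.0062  0.1491] tip [-0.1217  0.0059  0.0884]
rotvec [ 0.26  0.03 -0.02] shift(now axes) [ 0.0035 -0.0938 -0.0002] shift(final axes) [ 0.0035 -0.0938  0.0002]
```

View pics/c6.png

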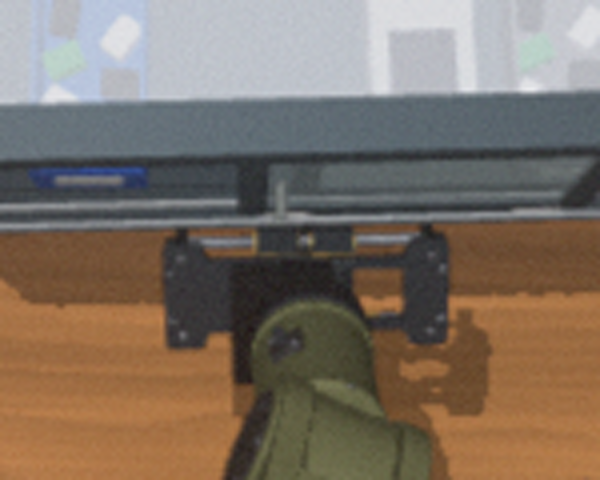

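Call:
carry_out:
  increments: "0 0.001 -0.006 0 0 0 0;0 0.001 -0.008 0 0 0 0;0 0.001 -0.009 0 0 0 0;0 0 -0.009 0 0 0 0;0 0 -0.009 0 0 0 0;0 0 -0.009 0 0 0 0;0 0 -0.009 0 0 0 0;0 0 -0.009 0 0 0 0;0 0 -0.006 0 0 0 0"

```text
time_s: 11.68
tool_pos: [0.555, -0.0311, 0.1494]
tool_rot: [179.5, -29.8, 1.7]
force: [-2.8, -3.3, 0.8]
grip_width: 0.0005
```

```bash
python3 - <<'E'
from h import *
go([-.1185,.16,.09],30)
import cell,cv2
T=cell.read_camera("top")
cv2.imwrite("pics/c7.png",cv2.resize(T["img"][120:240,170:320],None,fx=4,fy=4,interpolation=2))
E
```

```text
t 11.68 q [-12.5, -0.8, 13.4, 127.7, -1.6, 23.3, -86.3] tcp [ 0.555  -0.0311  0.1494] rot [179.5 -29.8   1.7] F [-2.8 -3.3  0.8] w 0.0005
cab tcp [-0.1555  0.0749  0.1494] tip [-0.1207  0.0739  0.0886]
rotvec [ 0.81  0.24 -0.6 ] shift(now axes) [ 0.0014 -0.0851 -0.0013] shift(final axes) [ 0.0023 -0.0851 -0.0001]
```

View pics/c7.png

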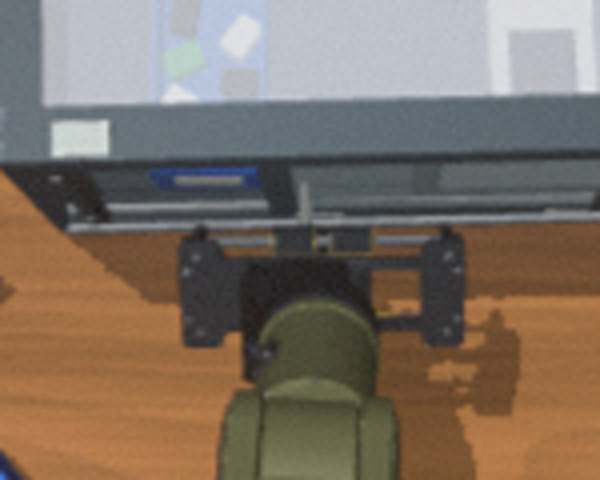

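Call:
carry_out:
  increments: "0 0.001 -0.006 0 0.2 0 -0.2;0 0 -0.008 0 0.2 0 -0.2;0 0 -0.009 0 0.2 0 -0.2;0 0 -0.009 0 0 0 0;0 0 -0.009 0 0 0 0;0 0 -0.009 0 0 0 0;0 0 -0.009 0 0 0 0;0 0 -0.009 0 0 0 0;0 0 -0.009 0 0 0 0;0 0 -0.005 0 0 0 0;0 0 -0.002 0 0 0 0"

```text
time_s: 13.1
tool_pos: [0.5517, 0.05, 0.1494]
tool_rot: [179.7, -29.5, 1.9]
force: [-2.6, -3.4, 3.1]
grip_width: 0.0004
```

```bash
python3 - <<'E'
from h import *
go([-.1185,.19,.09],30)
import cell,cv2
T=cell.read_camera("top")
cv2.imwrite("pics/c8.png",cv2.resize(T["img"][120:240,150:300],None,fx=4,fy=4,interpolation=2))
E
```

```text
t 13.1 q [-17.4, -0.8, 7.0, 127.6, 11.1, 24.4, -107.5] tcp [0.5517 0.05   0.1494] rot [179.7 -29.5   1.9] F [-2.6 -3.4  3.1] w 0.0004
cab tcp [-0.1554  0.156   0.1494] tip [-0.121   0.1553  0.0885]
rotvec [ 0.57  0.54 -0.38] shift(now axes) [ 0.0021 -0.034  -0.0004] shift(final axes) [ 0.0023 -0.034  -0.0001]
```

View pics/c8.png

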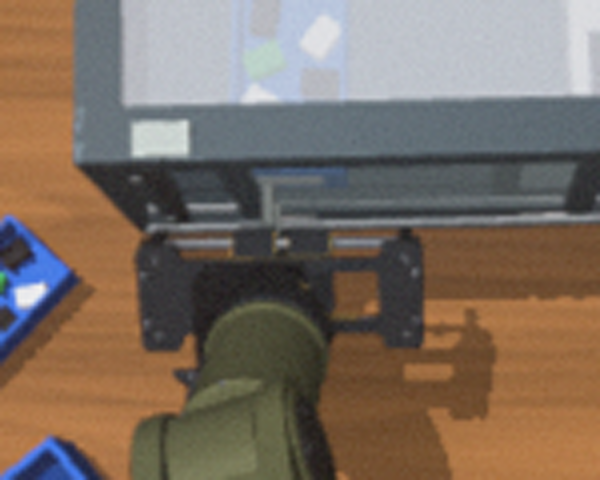

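Call:
carry_out:
  increments: "0 0.001 -0.005 0 0.2 0 -0.2;0 0.001 -0.005 0 0.2 0 -0.2;0 0 -0.005 0 0 0 0;0 0 -0.005 0 0 0 0;0 0 -0.003 0 0 0 0;0 0 -0.002 0 0 0 0"

```text
time_s: 13.9
tool_pos: [0.5511, 0.0709, 0.1494]
tool_rot: [179.7, -29.1, 2.0]
force: [-2.3, -4.9, 4.0]
grip_width: 0.0005
```

Call:
carry_out:
  increments: "0 0 -0.002 0 0 0 0;0 0 -0.002 0 0 0 0"

```text
time_s: 14.15
tool_pos: [0.551, 0.0746, 0.1494]
tool_rot: [179.7, -29.1, 2.0]
force: [-2.8, -5.1, 2.9]
grip_width: 0.0004
```

Call:
carry_out:
  increments: "0 0 -0.002 0 0 0 0;0 0 -0.002 0 0 0 0"

```text
time_s: 14.4
tool_pos: [0.5508, 0.0783, 0.1493]
tool_rot: [179.6, -29.1, 2.0]
force: [-2.1, -3.8, 3.5]
grip_width: 0.0005
```

Call:
carry_out:
  increments: "0 0 -0.002 0 0 0 0;0 0 -0.002 0 0 0 0"

```text
time_s: 14.65
tool_pos: [0.5507, 0.0813, 0.1494]
tool_rot: [179.6, -29.1, 1.9]
force: [-2.4, -8.2, 5.0]
grip_width: 0.0005
```

```bash
python3 - <<'E'
from h import *
go([-.1185,.20,.09],30)
E
```

```text
t 14.65 q [-19.5, -0.1, 4.8, 126.8, 15.3, 25.7, -115.1] tcp [0.5507 0.0813 0.1494] rot [179.6 -29.1   1.9] F [-2.4 -8.2  5. ] w 0.0005
cab tcp [-0.1552  0.1873  0.1494] tip [-0.1212  0.1866  0.0882]
rotvec [ 0.63  0.91 -0.38] shift(now axes) [ 0.002  -0.0127 -0.0004] shift(final axes) [ 0.0021 -0.0127 -0.0002]
```

Call:
carry_out:
  increments: "0 0 -0.002 0 0 0 0;0 0 -0.002 0 0 0 0"

```text
time_s: 14.9
tool_pos: [0.5507, 0.0818, 0.1494]
tool_rot: [179.4, -29.0, 1.7]
force: [-2.7, -8.8, 6.1]
grip_width: 0.0006
```

Call:
carry_out:
  increments: "0 0 -0.002 0 0 0 0;0 0 -0.002 0 0 0 0"

```text
time_s: 15.15
tool_pos: [0.5507, 0.0821, 0.1495]
tool_rot: [179.2, -28.9, 1.5]
force: [-2.5, -8.4, 4.2]
grip_width: 0.0005
```

Call:
carry_out:
  increments: "0 0 -0.002 0 0 0 0;0 0 -0.002 0 0 0 0"

```text
time_s: 15.4
tool_pos: [0.5507, 0.0824, 0.1495]
tool_rot: [179.1, -28.8, 1.3]
force: [-3.4, -7.3, 6.2]
grip_width: 0.0005
```

Call:
carry_out:
  increments: "0 0.0005 -0.003 0 0.3 0 -0.3;0 0.0005 -0.003 0 0.3 0 -0.3"

```text
time_s: 15.65
tool_pos: [0.551, 0.083, 0.1496]
tool_rot: [179.1, -28.6, 1.7]
force: [-5.0, -10.6, 6.8]
grip_width: 0.0005
```

Call:
carry_out:
  increments: "0 0.0005 -0.003 0 0.3 0 -0.3;0 0.0005 -0.003 0 0.3 0 -0.3"

```text
time_s: 15.9
tool_pos: [0.5512, 0.083, 0.1497]
tool_rot: [179.0, -28.4, 2.0]
force: [-5.2, -10.5, 7.0]
grip_width: 0.0004
```

```bash
python3 - <<'E'
from h import *
go([-.1185,.20,.09],30)
E
```

```text
t 15.9 q [-19.7, 0.3, 4.6, 126.1, 15.8, 26.9, -115.8] tcp [0.5512 0.083  0.1497] rot [179.  -28.4   2. ] F [ -5.2 -10.5   7. ] w 0.0004
cab tcp [-0.1546  0.189   0.1497] tip [-0.1214  0.1876  0.0881]
rotvec [ 1.12  1.62 -0.26] shift(now axes) [ 0.0014 -0.011  -0.0005] shift(final axes) [ 0.0014 -0.011  -0.0002]
```

Call:
carry_out:
  increments: "0 0 0.004 0 0 0 0;0 0 0.003 -0.003 0.5 0.8 0;0 0 0 -0.004 0.5 0.8 0;0 0 0 0 0 0 0"

```text
time_s: 16.4
tool_pos: [0.5477, 0.0788, 0.1561]
tool_rot: [-179.7, -30.2, 2.2]
force: [1.0, 0.1, 0.3]
grip_width: 0.0009
```

```bash
python3 - <<'E'
from h import *
go([-.124,.1876,.094],30)
import cell,cv2
T=cell.read_camera("top")
cv2.imwrite("pics/c9.png",cv2.resize(T["img"][140:200,160:260],None,fx=7,fy=7,interpolation=2))
S=cell.read_camera("side")
cv2.imwrite("pics/c9s.png",cv2.resize(S["img"][150:250,180:300],None,fx=6,fy=6,interpolation=2))
for T_ in (T,):
  print(proj(T,cab([[-.1255,y,.147] for y in (.19,.2,.21)],c)).round(1).tolist())
E
```

```text
t 16.4 q [-19.1, -1.6, 5.0, 127.7, 13.9, 24.8, -112.8] tcp [0.5477 0.0788 0.1561] rot [-179.7  -30.2    2.2] F [1.  0.1 0.3] w 0.0009
cab tcp [-0.1583  0.185   0.1561] tip [-0.1232  0.1852  0.0956]
rotvec [-0.18 -0.16 -0.12] shift(now axes) [-0.0013 -0.0026  0.0009] shift(final axes) [-0.0013 -0.0026  0.0009]
[[209.0, 177.7], [205.4, 177.7], [201.8, 177.8]]
```

View pics/c9.png

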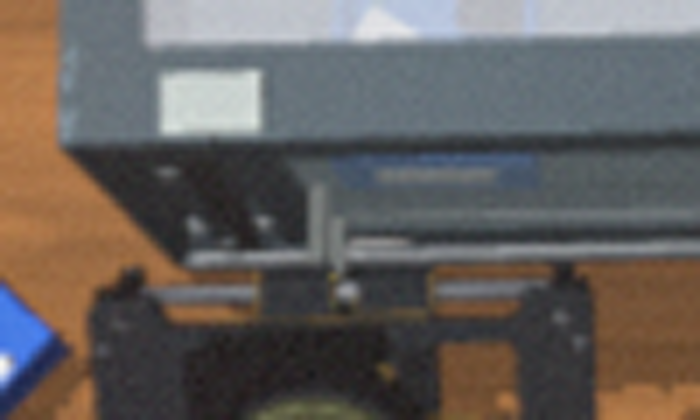

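View pics/c9s.png

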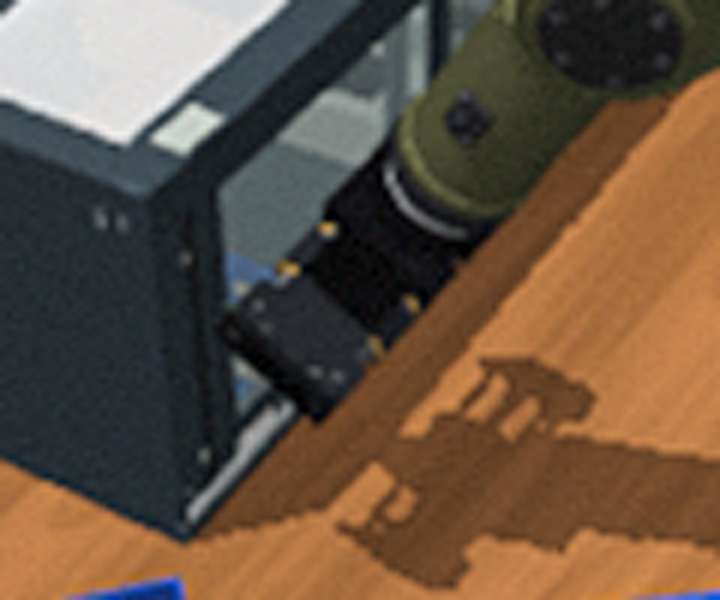

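Call:
carry_out:
  increments: "0 0 -0.002 0 0 0 0;0 0 -0.003 0 0 0 0;0 0 -0.003 0 0.2 0 -0.1;0 0 -0.003 0 0.2 0 -0.1"

```text
time_s: 17.0
tool_pos: [0.548, 0.0824, 0.1561]
tool_rot: [-179.9, -30.0, 2.1]
force: [-3.1, -8.0, 4.3]
grip_width: 0.0006
```

Call:
carry_out:
  increments: "0 0 -0.0035 0 0.2 0.1 -0.1;0 0 -0.0035 0 0.2 0.1 -0.1"

```text
time_s: 17.25
tool_pos: [0.5479, 0.0827, 0.156]
tool_rot: [-179.9, -30.0, 1.9]
force: [-2.4, -9.4, 5.0]
grip_width: 0.0005
```

```bash
python3 - <<'E'
from h import *
go([-.124,.20,.094],30)
E
```

```text
t 17.25 q [-19.4, -1.3, 4.7, 127.4, 15.1, 25.3, -114.9] tcp [0.5479 0.0827 0.156 ] rot [-179.9  -30.     1.9] F [-2.4 -9.4  5. ] w 0.0005
cab tcp [-0.1579  0.1888  0.156 ] tip [-0.123   0.1886  0.0954]
rotvec [ 0.15  0.01 -0.37] shift(now axes) [-0.0017 -0.0112  0.0007] shift(final axes) [-0.0016 -0.0112  0.0007]
```

Call:
carry_out:
  increments: "0 0 -0.0042 0 0.2 0 -0.2;0 0 -0.0042 0 0.2 0 -0.2"

```text
time_s: 17.5
tool_pos: [0.548, 0.0836, 0.1562]
tool_rot: [179.9, -29.8, 2.0]
force: [-2.1, -9.8, 5.4]
grip_width: 0.0007
```

Call:
carry_out:
  increments: "0 0 -0.0045 0 0.2 0 -0.2;0 0 -0.0045 0 0.2 0 -0.2"

```text
time_s: 17.75
tool_pos: [0.5481, 0.0851, 0.1563]
tool_rot: [179.7, -29.7, 2.0]
force: [-2.9, -8.7, 5.2]
grip_width: 0.0004
```

Call:
carry_out:
  increments: "0 0 -0.0045 0 0.2 0.1 -0.2;0 0 -0.0045 0 0.2 0.1 -0.2"

```text
time_s: 18.0
tool_pos: [0.548, 0.0871, 0.1563]
tool_rot: [179.5, -29.7, 2.1]
force: [-3.7, -7.7, 4.9]
grip_width: 0.0008
```

Call:
carry_out:
  increments: "0 0 -0.0045 0 0.2 0.1 -0.2;0 0 -0.0045 0 0.2 0.1 -0.2"

```text
time_s: 18.25
tool_pos: [0.5478, 0.0906, 0.1563]
tool_rot: [179.4, -29.7, 2.2]
force: [-2.9, -6.0, 5.2]
grip_width: 0.0008
```

Call:
carry_out:
  increments: "0 0 -0.0045 0 0.2 0.1 -0.2;0 0 -0.0045 0 0.2 0.1 -0.2"

```text
time_s: 18.5
tool_pos: [0.5477, 0.0935, 0.1563]
tool_rot: [179.2, -29.7, 2.3]
force: [-3.0, -9.0, 6.1]
grip_width: 0.0003
```

```bash
python3 - <<'E'
from h import *
go([-.124,.205,.094],30)
E
```

```text
t 18.5 q [-20.2, -0.9, 3.6, 126.9, 17.9, 26.3, -118.6] tcp [0.5477 0.0935 0.1563] rot [179.2 -29.7   2.3] F [-3.  -9.   6.1] w 0.0003
cab tcp [-0.1577  0.1996  0.1563] tip [-0.123   0.1987  0.0955]
rotvec [ 0.77  0.26 -0.01] shift(now axes) [-0.0019 -0.0054  0.0007] shift(final axes) [-0.0019 -0.0054  0.0008]
```

Call:
carry_out:
  increments: "0 0 -0.0045 0 0.3 0.1 -0.1;0 0 -0.0045 0 0.3 0.1 -0.1"

```text
time_s: 18.75
tool_pos: [0.5475, 0.0956, 0.1562]
tool_rot: [179.4, -29.8, 2.2]
force: [-3.2, -8.9, 4.9]
grip_width: 0.0005
```

Call:
carry_out:
  increments: "0 0 -0.0045 0 0.3 0.1 -0.1;0 0 -0.0045 0 0.3 0.1 -0.1"

```text
time_s: 19.0
tool_pos: [0.5474, 0.0979, 0.1562]
tool_rot: [179.5, -29.8, 2.0]
force: [-3.8, -10.3, 5.4]
grip_width: 0.0007
```

```bash
python3 - <<'E'
from h import *
go([-.124,.205,.094],30)
E
```

```text
t 19.0 q [-20.5, -0.8, 3.3, 126.8, 18.2, 26.3, -119.6] tcp [0.5474 0.0979 0.1562] rot [179.5 -29.8   2. ] F [ -3.8 -10.3   5.4] w 0.0007
cab tcp [-0.1578  0.2041  0.1562] tip [-0.123   0.2033  0.0954]
rotvec [ 0.66  0.23 -0.26] shift(now axes) [-0.0018 -0.0009  0.0007] shift(final axes) [-0.0018 -0.0009  0.0007]
```

Call:
carry_out:
  increments: "0 0 -0.0045 0 0.3 0.1 -0.2;0 0 -0.0045 0 0.3 0.1 -0.2"

```text
time_s: 19.25
tool_pos: [0.5475, 0.098, 0.1562]
tool_rot: [179.4, -29.7, 2.0]
force: [-3.5, -11.7, 6.8]
grip_width: 0.0007
```

Call:
carry_out:
  increments: "0 0 -0.0045 0 0.3 0.1 -0.2;0 0 -0.0045 0 0.3 0.1 -0.2"

```text
time_s: 19.5
tool_pos: [0.5475, 0.0982, 0.1562]
tool_rot: [179.3, -29.7, 2.0]
force: [-4.2, -10.5, 7.2]
grip_width: 0.0004
```

```bash
python3 - <<'E'
from h import *
go([-.124,.205,.094],30)
E
```

```text
t 19.5 q [-20.6, -0.8, 3.2, 126.7, 18.7, 26.6, -120.2] tcp [0.5475 0.0982 0.1562] rot [179.3 -29.7   2. ] F [ -4.2 -10.5   7.2] w 0.0004
cab tcp [-0.1577  0.2043  0.1562] tip [-0.1231  0.2033  0.0954]
rotvec [ 0.87  0.3  -0.29] shift(now axes) [-0.0019 -0.0007  0.0007] shift(final axes) [-0.0019 -0.0007  0.0007]
```

Call:
carry_out:
  increments: "0 0 -0.0052 0 0.4 0.2 -0.3;0 0 -0.0052 0 0.4 0.2 -0.3"

```text
time_s: 19.75
tool_pos: [0.5474, 0.0982, 0.1561]
tool_rot: [179.2, -29.8, 2.2]
force: [-3.7, -12.5, 7.3]
grip_width: 0.0003
```

```bash
python3 - <<'E'
from h import *
st()
import cell,cv2
T=cell.read_camera("top")
cv2.imwrite("pics/c10.png",cv2.resize(T["img"][140:200,160:260],None,fx=7,fy=7,interpolation=2))
E
```

```text
t 19.75 q [-20.6, -0.8, 3.2, 126.8, 18.9, 26.5, -120.3] tcp [0.5474 0.0982 0.1561] rot [179.2 -29.8   2.2] F [ -3.7 -12.5   7.3] w 0.0003
cab tcp [-0.1578  0.2043  0.1561] tip [-0.123   0.2033  0.0954]
```

View pics/c10.png

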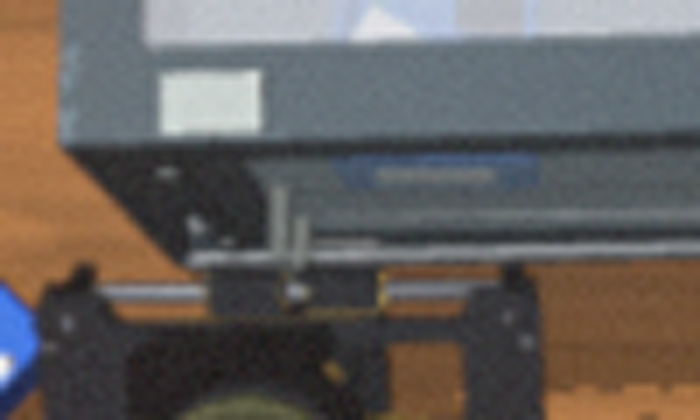

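Call:
carry_out:
  increments: "0 0 0.002 0 0.3 0 0;0 0 0.003 0 0.3 0 0;0 0 0.004 0 0 0 0;0 0 0.004 0 0 0 0;0 0 0 0 0 0 0"

```text
time_s: 20.42
tool_pos: [0.548, 0.0853, 0.1561]
tool_rot: [179.9, -29.8, 2.2]
force: [-0.2, 0.3, 0.2]
grip_width: 0.0007
```

```bash
python3 - <<'E'
from h import *
go([-.20,.18,.094],30)
import cell,cv2
T=cell.read_camera("top")
cv2.imwrite("pics/c11.png",cv2.resize(T["img"][140:200,160:260],None,fx=7,fy=7,interpolation=2))
E
```

```text
t 20.43 q [-19.5, -1.2, 4.4, 127.2, 15.4, 25.6, -115.2] tcp [0.548  0.0853 0.1561] rot [179.9 -29.8   2.2] F [-0.2  0.3  0.2] w 0.0007
cab tcp [-0.1577  0.1914  0.1561] tip [-0.1229  0.1912  0.0954]
rotvec [ 0.21  0.17 -0.15] shift(now axes) [-0.0678  0.0118 -0.0371] shift(final axes) [-0.0677  0.0114 -0.0374]
```

View pics/c11.png

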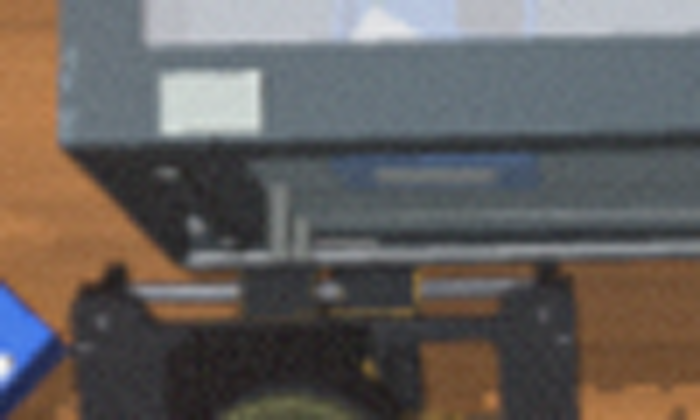

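Call:
carry_out:
  increments: "0 -0.004 0.005 -0.003 0 0 0;0 -0.016 0.002 -0.008 0 0 0;0 -0.016 0 -0.008 0 0 0;0 -0.016 0 -0.009 0 0 0;0 -0.016 0 -0.009 0 0 0;0 -0.016 0 -0.009 0 0 0;0 -0.012 0 -0.02 0 -3 0;0 -0.012 0 -0.02 0 -3 0;0 0 0 0 0 0 0"

```text
time_s: 21.6
tool_pos: [0.4161, 0.0741, 0.17]
tool_rot: [179.7, -23.0, 2.3]
force: [-0.3, -0.9, -0.1]
grip_width: 0.0006
```

```bash
python3 - <<'E'
from h import *
st()
import cell,cv2
T=cell.read_camera("top");S=cell.read_camera("side")
cv2.imwrite("pics/c12.png",cv2.resize(T["img"][140:200,160:260],None,fx=7,fy=7,interpolation=2))
cv2.imwrite("pics/c12s.png",cv2.resize(S["img"][95:245,150:300],None,fx=5,fy=4,interpolation=2))
# subpixel registration of the handle/door region vs pressed picture (c10) and released (c11)
a=[cv2.cvtColor(cv2.imread(f"pics/c{i}.png"),cv2.COLOR_BGR2GRAY).astype("float32")[170:250,265:315] for i in (10,11,12)]
print(cv2.phaseCorrelate(a[0],a[1]),cv2.phaseCorrelate(a[0],a[2]))
print("bar top predicted",proj(T,cab([[-.1255,y,.147] for y in (.212,.215,.218,.221)],c)).round(1).tolist())
for n,P in(("top",T),("side",S)):
  for t in("door_handle","bin"): print(n,t,[(round(m["confidence"],2),m["bbox"]) for m in cell.masks_of(t,P)])
E
```

```text
t 21.6 q [-6.8, -17.3, -10.0, 136.4, 4.9, 38.5, -108.0] tcp [0.4161 0.0741 0.17  ] rot [179.7 -23.    2.3] F [-0.3 -0.9 -0.1] w 0.0006
cab tcp [-0.29    0.1857  0.17  ] tip [-0.2627  0.1852  0.1055]
((0.2578904954003427, 0.13199563210152832), 0.743094187259674) ((0.16233392543518121, 0.26278065452932253), 0.7767161281108856)
bar top predicted [[201.1, 177.8], [200.0, 177.9], [198.9, 177.9], [197.8, 177.9]]
top door_handle [(0.87, [186.2, 161.9, 285.9, 182.9]), (0.36, [89.7, 181.7, 100.8, 244.1])]
top bin [(0.69, [126.7, 176.0, 166.0, 220.1]), (0.64, [131.7, 228.8, 187.8, 297.8])]
side door_handle [(0.79, [214.1, 149.3, 255.7, 226.8])]
side bin [(0.86, [242.2, 248.7, 322.0, 305.7]), (0.75, [189.3, 245.7, 219.3, 287.3])]
```

View pics/c12.png

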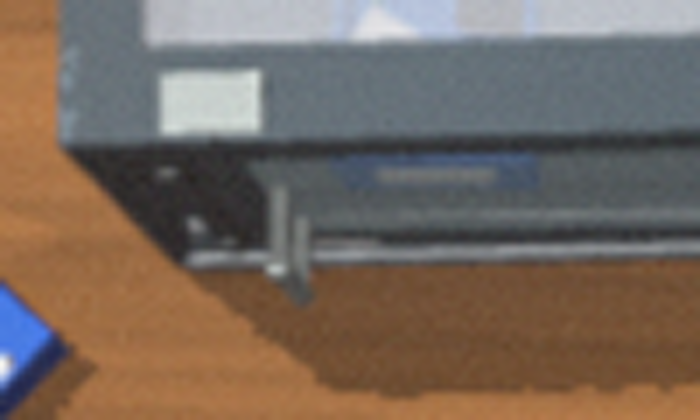

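View pics/c12s.png

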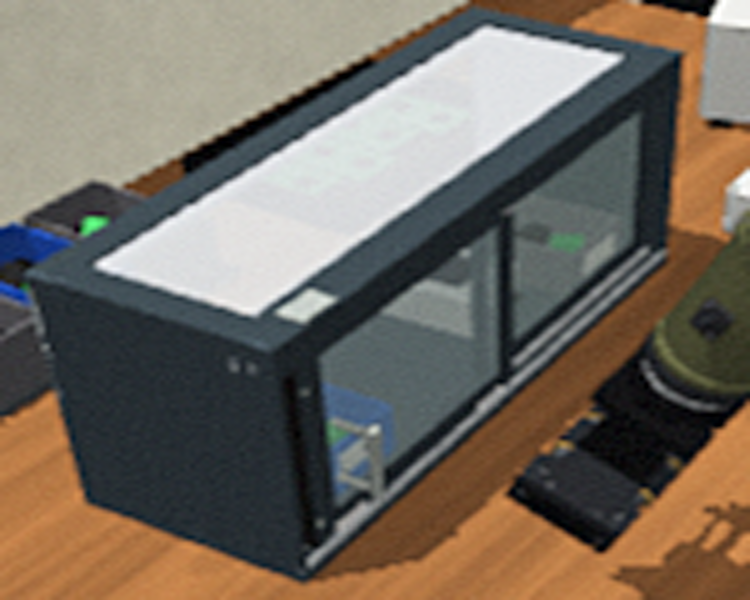

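```bash
python3 - <<'E'
from h import *
import cell,cv2
T=cell.read_camera("top"); cv2.imwrite("pics/c13.png",cv2.resize(T["img"][70:330,80:470],None,fx=2,fy=2,interpolation=2))
st(); print(cell.sign_off())
E
```

```text
t 21.95 q [-7.3, -17.3, -9.8, 136.5, 4.9, 38.5, -108.0] tcp [0.4152 0.0755 0.1693] rot [179.7 -22.9   2.5] F [ 0.9 -0.  -0.2] w 0.0002
cab tcp [-0.2908  0.1871  0.1693] tip [-0.2636  0.1868  0.1048]
the job is handed in; nothing more can be done
None
```

View pics/c13.png

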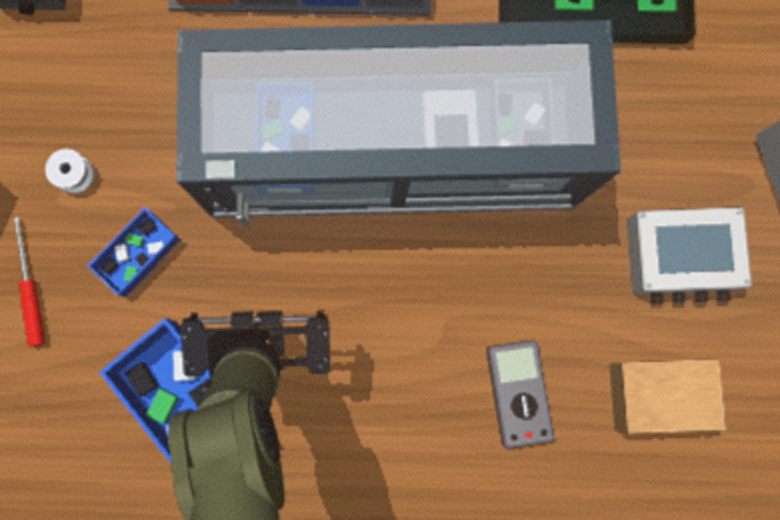

